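# Set up the tablet stand: seat the lip, set the leg and hold its clamp shut

## Robot

A 7-joint arm with a two-finger parallel gripper is mounted at the origin on a cart in front of the work surface, level with it; the furniture and walls round the work are solid. World frame = base frame: x ahead of the robot, y to its left, z up, the work surface at z = 0. Lengths are in m, angles in rad, forces in N, time in s.
With the tool pointing down it reaches from about 0.425 to 0.95 m from the base axis. Payload 4.7 kg.
Tool frame: the origin (TCP) lies on the centre line of the jaws, within the pads' length; the fingertips stand robot.nose_length ahead of it and the grasp point (between the pads) lies 8 mm behind it (robot.nose_length is the distance from the TCP to the fingertips, in m); z points along the fingers, y is the line along which they close (so a half turn about z gives the same grasp; the last joint's range is limited). The gripper opens to 85 mm and grips with 20 to 120 N. Pads are 22 mm wide; open, the fingers measure 114 mm over their backs; the gripper's body (76 mm by 85 mm) begins 54 mm behind the grasp point. The pads swing forward as they close: fully open they stand 13 mm farther back than shut.
Start: joints at [-1.237, 0.469, -0.049, 1.532, 0.024, 1.141, -0.082], TCP at [0.24, 0.631, 0.242] pointing down, gripper open.
Joint ranges: [-2.59, 2.59], [-0.33, 1.99], [-1.39, 1.29], [0.1, 2.45], [-1.04, 4.18], [0.21, 1.99], [-2.66, 2.66]. Speed limits (rad/s): [2.57, 2.57, 3.14, 3.14, 3.14, 3.14, 3.14].

## Interface

Orientations are given as [roll, pitch, yaw] about the fixed x, y, z axes, in that order (R = Rz(yaw) Ry(pitch) Rx(roll)).
In Python, from plant import robot gives the robot as it stands. Calls block until the motion is done:
- robot.goto(position, orientation): joint-space move of the TCP to a pose.
- robot.move_straight(position, vel=0.15, attitude=None, contact_N=None): straight line of the TCP; attitude=None keeps the orientation; vel is the mean speed in m/s. With contact_N (N) it stops when the force on the tool has changed by that much, and returns True; else False.
- robot.move_joints(angles): joint-space move.
- robot.grip(opening, strength=None): opening from 0.0 (shut) to 1.0 (fully open); strength is the grip in N (None keeps the last); returns when the fingers have stopped.
- robot.sleep(seconds).
- robot.inverse_kinematics(position, orientation): joint angles nearest the present ones, or None.
- robot.sense(): the state.
- robot.grab_frame(name): name is "scene" or "top"; returns a dict with "image" (384x512x3 uint8, red, green, blue), "range_z" (384x512 float32, m along the optical axis (not along the pixel's ray), 0 where there is no reading), "fx", "fy", "cx", "cy" (pixels), "dist_coeffs" ([k1, k2, p1, p2, k3] as OpenCV has them; the pictures are not rectified), "R" (3x3) and "t" (3): a world point X has camera coordinates R X + t. Camera axes: x right, y down, z forward; pixel columns grow to the right and rows downward; lengths in m; the calibration is good to about 2 mm. A picture is of the moment at which its call begins.
A pose or a line that the arm cannot do raises robot.IKError and nothing moves.
- robot.close_job(): hands the job in; it is judged then, once.
The state is a dict: "t": time; "joint_pos": joint angles; "joint_velocities": joint speeds; "effort": joint torques, N m; "tcp_pos": TCP position; "tcp_rot": TCP orientation; "wrist_force": force on the tool from outside, world axes, zero at the start; "torque": the same for the moment, N m; "opening": opening from 0.0 (shut) to 1.0 (fully open); "gripper_force": force on a finger pad.
Only numpy, scipy, OpenCV 4.12 (cv2) and the standard library are available. Lean on these libraries where they do the work, as an engineer would, in place of code of your own. Each camera call takes 0.05 s, during which the arm holds its last target. There are 200 camera calls.

## Task

Get the tablet stand ready for use: press the loose blue front lip fully home into the recess of the stand and let it go. Then draw the spring-loaded black leg out until its white pointer stands at the red length mark and, while keeping it there and not before, swing the orange cam lever shut against the leg. Finish still holding: leave the fingers gripping the leg, orange lever squeezed shut on one side and yellow thumb pad on the other, pointer at the mark, so that I can tighten its screw; leave the other things on the worktop alone.

Things in the scene. Friction and masses are not known exactly. Their poses are not given: they have to be found in the camera images.
- stand_center (a point): Top centre of the tablet stand's dark steel base plate, 160 (x) x 300 (y) x 14 mm, which is heavy and does not move but may stand turned. All axes of the stand's parts are these: x across the plate (away from the robot when not turned), y along it, in the direction in which the leg draws out, z up.
- recess (a point): Centre of the mouth of the recess in the grey socket block (70 x 90 mm, top 32 mm above the worktop) on the stand; axes as the stand's. Mouth 29 mm (x) by 49 mm (y), chamfered, 16 mm deep. The leg's housing, 80 mm high, stands behind it: near face 52 mm in +x from here, y from -55 to +45 mm.
- lip_center (a point): Centre of the loose blue lip (about 70 g), 22 mm above its underside. Plug 26 x 46 x 14 mm at the bottom, flange 36 x 58 x 6 mm, then a rib to grasp, 16 (x) x 50 (y) x 24 mm, top 22 mm above here. Lies upright on the worktop, turned. Fully home the flange rests on the block, this point is 8 mm above the recess point, y along the recess's y, either way round; 1.5 mm play each side.
- leg_pointer (a point): Middle of the white pointer fin at the -x end of the leg's black cross foot, in the foot's middle plane. The foot is a plate 10 mm thick (y), 90 mm wide (x), 17 to 73 mm above the worktop, its middle 50 mm in +x from here. To draw the leg out, push the foot's inner (housing) side in +y with fingers straddling the leg, at least 30 mm above the worktop to clear the red mark.
- leg_grip (a point): Where to squeeze across the leg (bar 22 mm wide, 26 high, along y, axis 55 mm above the worktop): 20 mm to the housing side (-y) of the foot's middle plane, midway between the outer faces of the shut lever (x = -17.5 mm from here) and of the yellow thumb pad leg_c4 (x = +17.5 mm; it is 38 mm long, 24 high). Moves with the leg. At the start the housing (80 mm high) ends 45 mm from here in -y.
- lever_tip (a point): Outer corner of the free end of the orange cam lever (46 mm long, 8 thick, 22 high) on the leg's -x side. Its upright pivot is 56 mm to the housing side of the foot's middle plane; the free end points to the foot and ends 10 mm short of that plane. Open 0.55 rad, the end stands out 24 mm beyond where it lies when shut. Squeezing it towards the thumb pad shuts it.
- leg (a joint): How far the leg is drawn out, m: 0 home, stop at 0.092. A spring draws it home with 2 N at 0 and 3 N at 0.09; it slides back whenever it is not held, also with the lever shut (its screw is still loose).
- lever (a joint): Angle of the cam lever, rad: 0 shut flat against the leg, at the start 0.42 to 0.56 open. It stays where it is left; about 1.2 N at its end swings it.
- red_mark (a point): Middle of the red length mark, a tab 22 x 8 x 12 mm on the plate's white scale, in front of the leg, top 26 mm above the worktop. The pointer is at the mark when both have the same y in the stand's axes (it then stands 19 mm in +x of the mark). The leg must come out 45 to 85 mm for this. A light brush does not move the mark; it must not be shifted.
- apple: A red apple, 72 mm, bystander on the worktop, not to be moved; origin at the centre of its underside.
- tin: A small food tin, 57 mm wide, 72 mm high, bystander on the worktop, not to be moved; origin at the centre of its underside.
- salt_pot: A pink round pot with wooden lid, 77 mm wide, 100 mm high, bystander on the worktop, not to be moved; origin at the centre of its underside.
Things that resemble listed ones, but are neither listed nor needed, are in the scene too. Of the things shaped like the part that bears lip_center, the blue one is meant.

How it is judged:
By the outcome, as a careful person would: the job done as asked, in the order asked, and still so for the second after the job is handed in, while the arm keeps its last pose, push and grip.
It also fails if it takes over 51 s, if anything falls off the work surface, if the arm or the gripper's body presses on something with over 40 N, if the wrist force passes 120 N, or if a joint passes its speed limit or range.

## Working session

There is one attempt and no reset: what is moved stays moved. The work goes in short steps, each a Python script; the robot and the scene stay as the last script left them, time stands still between calls to the robot, and variables do not carry over. Pictures are saved under pics/ and viewed, at most 10 in all, crops included, and the job is handed in when it is done.

```bash
ls; mkdir -p pics; python3 - <<'E'
from plant import robot
import cv2,numpy as np,pickle
fs={}
for n in("scene","top"):
    f=robot.grab_frame(n);fs[n]=f
    cv2.imwrite(f"pics/{n}0.png",cv2.resize(f["image"][:,:,::-1],(800,600),interpolation=cv2.INTER_CUBIC))
    print(n,f["fx"],f["fy"],f["cx"],f["cy"],f["dist_coeffs"],np.round(f["R"],3).tolist(),f["t"])
pickle.dump(fs,open("f0.pkl","wb"))
s=robot.sense();print(s,robot.nose_length)
E
```

```text
pics
scene 354.49222160758217 354.49222160758217 260.13697785416366 190.73174795088823 [-0.05741684  0.          0.          0.          0.        ] [[-0.505, -0.863, -0.014], [-0.472, 0.29, -0.833], [0.723, -0.414, -0.554]] [0.57951915 0.228328   0.72182245]
top 468.0782103959287 468.0782103959287 256.07009767603716 185.66722695684615 [-0.18753292  0.          0.          0.          0.        ] [[0.011, -1.0, -0.004], [-0.986, -0.01, -0.169], [0.169, 0.006, -0.986]] [0.32710396 0.55182584 1.49938247]
{'t': 0.1, 'joint_pos': array([-1.23694854,  0.46938281, -0.04861777,  1.53354331,  0.0241223 ,
        1.14099444, -0.08228918]), 'joint_velocities': array([-4.95747273e-04, -1.51719615e-03, -1.08656862e-03, -2.12279680e-03,
       -8.14426325e-05, -1.27755974e-04,  1.34224415e-03]), 'effort': array([ 1.68502294e-03, -5.11517322e+01, -4.66589851e-02, -2.38390589e+01,
        1.07378178e-02,  4.34814676e-03,  2.11460758e-05]), 'tcp_pos': array([0.23932494, 0.63062567, 0.24136476]), 'tcp_rot': array([-3.13985263e+00,  6.90221117e-05,  2.77891375e+00]), 'wrist_force': array([-0.57111458,  0.21157332, -0.7563248 ]), 'torque': array([-0.01131969,  0.00439599,  0.02788895]), 'gripper_force': 0.0, 'opening': 0.9981508115997295} 0.011
```

View pics/scene0.png

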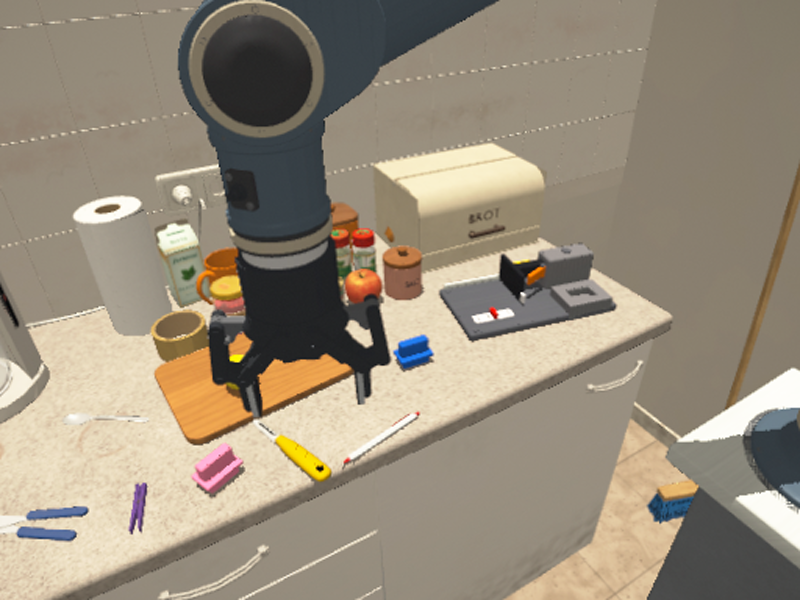

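View pics/top0.png

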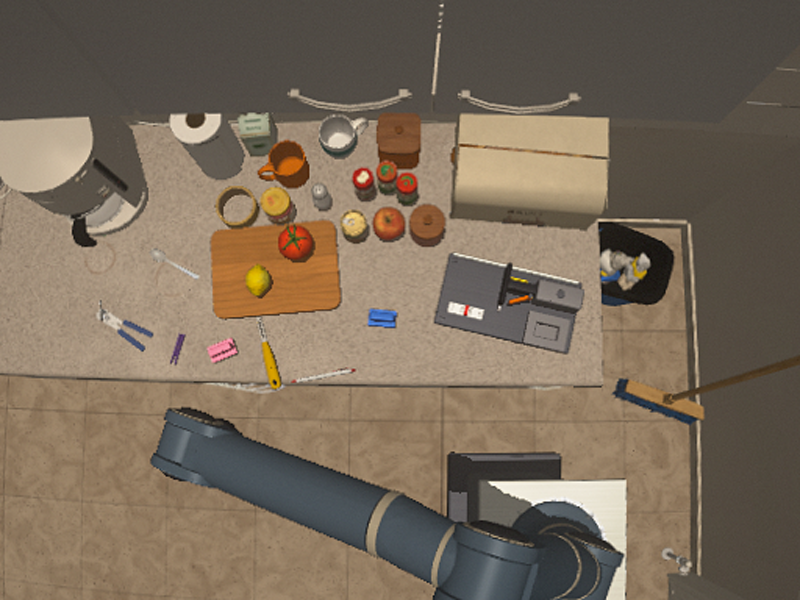

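The scene view shows the blue lip at (413,351), the pink lookalike at (217,468) and the stand at about (530,290). In the top view (800x600) the blue lip is at (382,318), the pink one at (222,350) and the stand at (508,303), with its red mark at (466,311), lever at (518,299) and recess at (547,331). The blue lip is the one meant, by its colour. I'll confirm that in an enlarged crop.

```bash
cat > h.py <<'E'
import numpy as np,cv2
def K(f): return np.array([[f["fx"],0,f["cx"]],[0,f["fy"],f["cy"]],[0,0,1]])
def ray(f,uv):
    p=cv2.undistortPoints(np.float64(uv).reshape(-1,1,2),K(f),np.float64(f["dist_coeffs"])).reshape(-1,2)
    R=np.float64(f["R"]);t=np.float64(f["t"])
    return -R.T@t, np.c_[p,np.ones(len(p))]@R
def onz(f,uv,z):
    o,d=ray(f,uv); return o+d*((z-o[2])/d[:,2])[:,None]
def proj(f,X):
    r,_=cv2.Rodrigues(np.float64(f["R"]))
    return cv2.projectPoints(np.float64(X).reshape(-1,1,3),r,np.float64(f["t"]),K(f),np.float64(f["dist_coeffs"]))[0].reshape(-1,2)
def hsv(f): return cv2.cvtColor(f["image"],cv2.COLOR_RGB2HSV)
def mask(f,lo,hi,box=None):
    m=cv2.inRange(hsv(f),lo,hi)
    if box:
        k=np.zeros_like(m);c0,c1,r0,r1=box;k[r0:r1,c0:c1]=1;m*=k
    return m
E
python3 - <<'E'
from h import *
import pickle
fs=pickle.load(open("f0.pkl","rb"));f=fs["top"]
c=f["image"][150:232,228:388,::-1]
cv2.imwrite("pics/crop1.png",cv2.resize(c,None,fx=5,fy=5,interpolation=cv2.INTER_CUBIC))
for nm,z,lo,hi in(("blue",.030,(100,120,60),(125,255,255)),("orange",.055,(5,180,120),(18,255,255)),("red",.026,(0,180,120),(4,255,255)),("yellow",.05,(22,150,90),(35,255,255)),("white",.014,(0,0,190),(180,40,255))):
    m=mask(f,lo,hi,(228,388,150,232))
    for k in cv2.findContours(m,cv2.RETR_EXTERNAL,cv2.CHAIN_APPROX_NONE)[0]:
        if cv2.contourArea(k)<4: continue
        r=cv2.minAreaRect(k); b=cv2.boxPoints(r)
        print(nm,np.round(r[0],1),np.round(r[1],1),cv2.contourArea(k),np.round(onz(f,b,z)[:,:2],4).tolist(),np.round(onz(f,[r[0]],z),4))
E
```

```text
blue [244.3 203.2] [16.8 10.3] 147.5 [[0.4771, 0.4005], [0.5117, 0.3977], [0.5066, 0.3419], [0.4721, 0.3449]] [[0.4919 0.3712 0.03  ]]
blue [386. 178.] [2. 2.] 4.0 [[0.5857, -0.1052], [0.5858, -0.1122], [0.5788, -0.1119], [0.5788, -0.1049]] [[ 0.5823 -0.1085  0.03  ]]
orange [331.6 191.2] [ 2.2 11.6] 15.0 [[0.5297, 0.1033], [0.5394, 0.0656], [0.5324, 0.064], [0.5226, 0.1017]] [[0.531  0.0837 0.055 ]]
orange [248.  150.5] [ 1. 10.] 4.0 [[0.6675, 0.3776], [0.6678, 0.3442], [0.6643, 0.3442], [0.664, 0.3775]] [[0.6659 0.3609 0.055 ]]
yellow [331.9 178.9] [10.4  1.7] 9.5 [[0.5748, 0.0986], [0.5804, 0.0971], [0.5722, 0.0634], [0.5666, 0.0648]] [[0.5735 0.081  0.05  ]]
white [304.  199.8] [9.  6.3] 43.0 [[0.4999, 0.188], [0.5209, 0.1838], [0.5151, 0.1539], [0.4942, 0.1582]] [[0.5075 0.171  0.014 ]]
white [291.5 197. ] [9.7 6.1] 46.0 [[0.5105, 0.2316], [0.5306, 0.2266], [0.5228, 0.1949], [0.5028, 0.1999]] [[0.5167 0.2132 0.014 ]]
white [348.5 175.4] [42.   1.1] 4.0 [[0.6066, 0.0884], [0.6104, 0.0875], [0.5792, -0.0534], [0.5754, -0.0524]] [[0.5929 0.0177 0.014 ]]
```

View pics/crop1.png

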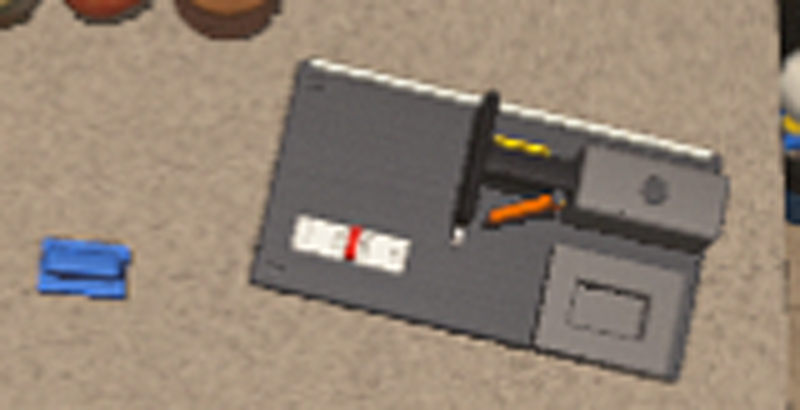

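The crop shows the blue lip at (83,267), with its rib towards the top. The stand is turned, with plate corners at (305,62), (252,283), (677,380) and (720,155). The recess is at (610,308), red mark at (353,243), white pointer at (458,235), lever at (520,209) and yellow pad at (522,145). The blue lip fits the description; the pink one, at top-view (222,350), doesn't.

```bash
cat >> h.py <<'E'
def up(f,box,k=8):
    c0,c1,r0,r1=box
    return cv2.resize(f["image"][r0:r1,c0:c1],None,fx=k,fy=k,interpolation=cv2.INTER_CUBIC)
def cont(f,box,fn,z,k=8,minA=2):
    "world outlines on plane z of blobs of fn(upsampled rgb)"
    m=np.uint8(fn(up(f,box,k)))*255
    out=[]
    for c in cv2.findContours(m,cv2.RETR_CCOMP,cv2.CHAIN_APPROX_NONE)[0]:
        if cv2.contourArea(c)<minA*k*k: continue
        uv=(c.reshape(-1,2)+.5)/k-.5+[box[0],box[2]]
        out.append((uv,onz(f,uv,z)))
    return out
def rect(w):
    (c,s,a)=cv2.minAreaRect(np.float32(w[:,:2]*1000)); return np.round(c,1),np.round(s,1),round(a,2)
H=lambda u:cv2.cvtColor(u,cv2.COLOR_RGB2HSV).astype(int)
E
python3 - <<'E'
from h import *
import pickle
fs=pickle.load(open("f0.pkl","rb"));f=fs["top"];s=fs["scene"]
g=cv2.cvtColor(f["image"],cv2.COLOR_RGB2GRAY)
print(g[198:227:2,332:366])
print("blk");B=(330,370,196,230)
for th in(97,104,110):
  for uv,w in cont(f,B,lambda u:(u.mean(2)>th)&(u.mean(2)<150)&(H(u)[...,1]<45),.032,minA=8): print(th,uv.mean(0).round(1),rect(w))
print("plate")
for z in(0,.014):
  for uv,w in cont(f,(270,378,156,230),lambda u:(H(u)[...,1]<45)&(u.mean(2)<135),z,minA=500): print(z,uv.mean(0).round(1),rect(w))
print("scale")
for uv,w in cont(f,(280,312,188,208),lambda u:(u.mean(2)>150)|((u[...,0]>130)&(u[...,1]<90)),.015,minA=20): print(rect(w))
for uv,w in cont(f,(280,312,188,208),lambda u:((u[...,0].astype(int)-u[...,1])>80),.026,minA=2): print("red",uv.mean(0),rect(w))
for uv,w in cont(f,(314,325,190,202),lambda u:(u.min(2)>130),.045,minA=1): print("ptr",uv.mean(0),rect(w))
for uv,w in cont(f,(318,345,182,200),lambda u:(H(u)[...,1]>140),.066,minA=3): print("lev",uv.mean(0),rect(w))
print("lip")
for th in(60,90,120,150):
  for uv,w in cont(f,(232,258,190,215),lambda u:(u[...,2].astype(int)-u[...,0]>th),.02,minA=4): print(th,uv.mean(0),rect(w))
E
```

```text
[[ 96  93  96  91  92  92  91 102  90  91  92  92  92  92  90  92  92  94
   94  94  95  94  93  72  44  47  50  50  50  49  50  50  54  49]
 [ 96  96  93  95  95  83  64 132 134 133 131 132 130 119 119  98  89  87
   91  93  90  91  89  89  91  92  95  94  94  92  94  87  77  58]
 [ 98  94  96  94  96  71 110 134 134 131 132 133 133 130 133 132 130 131
  132 129 131 128 120 106  95  87  87  89  89  91  89  91  87  90]
 [ 97  95  94  95  97  67 135 133 131 130 132 133 135 130 132 133 131 129
  130 130 131 128 130 129 128 129 129 129 130 127 120 109 101  96]
 [ 95  97  96  96  84 112 133 133 133 134 134  82  54  78  81 106 127 126
  136 131 131 130 130 129 129 130 129 129 128 129 126 129 113  92]
 [ 97  98  97  97  58 135 134 135 133 133 122 122 135 136 137 138 132 110
  103  46  60  62  80  93 107 121 124 131 127 127 130 128 105  87]
 [ 96  96  95  83  64 135 134 133 135 134  88 136 132 131 134 131 131 133
  130 131 133 133 132 136 115  73 117 131 129 129 129 119  99  94]
 [ 95  96  99  60 110 133 135 134 132 119 124 134 133 131 132 132 131 130
  132 130 132 128 130 125  91  89 127 1
[... 1666 characters left out ...]
]), array([37.5, 24.2]), 77.47)
red [298.04303279 198.0102459 ] (array([511.7, 192.3]), array([ 7.9, 22.8]), 75.88)
ptr [319.24568966 196.68318966] (array([514., 123.]), array([6.2, 9.3]), 89.38)
lev [332.60231481 191.34537037] (array([529.9,  82.1]), array([12.7, 52.2]), 13.91)
lip
60 [244.16303929 203.76377119] (array([493.4, 371.8]), array([59.1, 36.2]), 85.32)
90 [243.95021186 203.74219954] (array([493.4, 371.9]), array([57.6, 35. ]), 84.94)
120 [243.64008621 206.83706897] (array([481.3, 373.3]), array([55.3,  9.7]), 84.9)
120 [245.01016811 200.76071041] (array([500.4, 370.7]), array([55.1, 19.4]), 84.09)
120 [239.35096154 199.15288462] (array([506.4, 388.2]), array([12.6,  5.2]), 87.55)
```

```bash
python3 - <<'E'
from h import *
from plant import robot
import pickle
fs=pickle.load(open("f0.pkl","rb"));f=fs["top"];s=fs["scene"]
# scene-view check of mark, pointer, lip
def tri(a,b):
    o1,d1=ray(f,[a]);o2,d2=ray(s,[b]);A=np.c_[d1[0],-d2[0]]
    k=np.linalg.lstsq(A,o2-o1,rcond=None)[0];p=o1+k[0]*d1[0];q=o2+k[1]*d2[0];return ((p+q)/2).round(4),np.linalg.norm(p-q).round(4)
print("exp mark/ptr in scene",proj(s,[[.5117,.1923,.026],[.514,.123,.045]]))
for uv,w in cont(s,(300,330,185,215),lambda u:((u[...,0].astype(int)-u[...,1])>80),.026,minA=2): print("red",uv.mean(0),rect(w))
for uv,w in cont(s,(322,345,178,197),lambda u:(u.min(2)>130),.045,minA=1):
    print("ptr",uv.mean(0),uv.min(0),uv.max(0),tri((319.25,196.7),uv.mean(0)))
for P,y in(((.4934,.3719,.2),85),((.4674,.0203,.08),77.4),((.54,.09,.2),77.4),((.56,.17,.047),77.4)):
  for o in(0,-180):
    q=robot.inverse_kinematics(P,[np.pi,0,np.radians(y+o)]);print(P,y+o,None if q is None else np.round(q,2))
E
```

```text
exp mark/ptr in scene [[315.04745541 198.16067602]
 [334.20325663 185.15001435]]
red [315.60150709 199.50310284] (array([505.4, 195.2]), array([12.5, 36.1]), 61.59)
ptr [334.45220588 189.65533088] [332.5625 186.5625] [336.6875 193.3125] (array([0.5156, 0.1202, 0.0278]), np.float64(0.0027))
(0.4934, 0.3719, 0.2) 85 [-0.94  0.42  0.3   1.74 -0.14  1.   -0.67]
(0.4934, 0.3719, 0.2) -95 [-0.47  0.44 -0.33  1.71  0.16  1.02  2.2 ]
(0.4674, 0.0203, 0.08) 77.4 [-0.52  0.39  0.48  2.18 -0.3   0.63 -0.05]
(0.4674, 0.0203, 0.08) -102.6 [ 0.76  0.68 -1.18  2.12  0.82  0.91  2.02]
(0.54, 0.09, 0.2) 77.4 [-0.64  0.33  0.5   1.91 -0.19  0.95 -0.27]
(0.54, 0.09, 0.2) -102.6 [ 0.61  0.58 -1.17  1.84  0.59  1.13  2.14]
(0.56, 0.17, 0.047) 77.4 [-0.66  0.59  0.39  1.93 -0.34  0.69 -0.28]
(0.56, 0.17, 0.047) -102.6 [-0.19  0.57 -0.24  1.9   0.2   0.69  2.38]
```

```bash
python3 - <<'E'
from h import *
from plant import robot
o=[np.pi,0,np.radians(85)]
c=np.array([.4934,.3719])
robot.goto([*c,.12],o)
robot.move_straight([*c,.037],vel=.15)
robot.grip(0.0,60)
s=robot.sense();print(s["t"],s["opening"],s["gripper_force"],s["tcp_pos"],s["wrist_force"])
robot.move_straight([*c,.12],vel=.2)
o=[np.pi,0,np.radians(77.4)]
# hover: recess
robot.goto([.4674,.0203,.11],o)
s=robot.sense();print(s["t"],s["opening"],s["gripper_force"],s["tcp_pos"],s["tcp_rot"],s["joint_pos"])
im=[]
for n in("top","scene"):
    f=robot.grab_frame(n);uv=proj(f,[.4674,.0203,.07])[0].astype(int);im.append(cv2.resize(f["image"][uv[1]-45:uv[1]+45,uv[0]-40:uv[0]+40,::-1],None,fx=5,fy=5,interpolation=cv2.INTER_CUBIC));print(uv)
cv2.imwrite("pics/hover.png",np.hstack(im))
E
```

```text
2.8667 0.16710888361855739 60.701587200164795 [0.49379013 0.37212557 0.03746994] [-1.11310266  0.24900985  2.91185314]
4.7583 0.17632015208501386 60.210392475128174 [0.46811211 0.0217387  0.10997077] [ 3.14113597e+00 -5.48381322e-04  1.35328406e+00] [-0.46054494  0.32421639  0.39004567  2.15891037 -0.19211704  0.68981001
 -0.15761169]
[351 210]
[373 175]
```

View pics/hover.png

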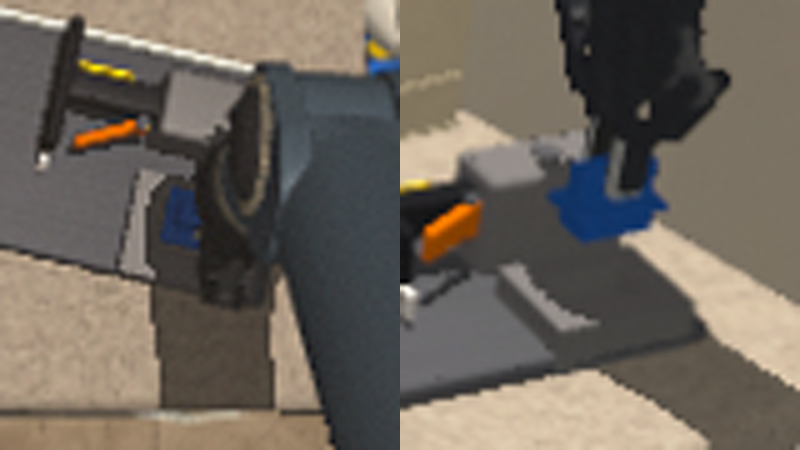

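The hover view shows the lip held upright and level above the block. In the left crop its +y end is visible at (180,215); in the right crop the flange spans (548,200) to (667,205). I'll compare the flange extents with prediction, then correct.

```bash
python3 - <<'E'
from h import *
from plant import robot
S=robot.sense();p=S["tcp_pos"];th=S["tcp_rot"][2]-np.pi/2
ex=np.array([np.cos(th),np.sin(th)]);ey=np.array([-ex[1],ex[0]])
zt=p[2]-.0375
for n in("top","scene"):
    f=robot.grab_frame(n);a=proj(f,[*p[:2],.09])[0].astype(int)
    m=[c for c in cont(f,(a[0]-25,a[0]+25,a[1]-20,a[1]+22),lambda u:(u[...,2].astype(int)-u[...,0]>45),.09,minA=4)]
    P=[]
    for hx,hy,z in[(i*18,j*29,k) for i in(-1,1) for j in(-1,1) for k in(.014,.020)]+[(i*8,j*25,.044) for i in(-1,1) for j in(-1,1)]+[(i*13,j*23,0) for i in(-1,1) for j in(-1,1)]:
        P.append([*(p[:2]+(ex*hx+ey*hy)/1000),zt+z])
    q=proj(f,P);print(n,"pred min/max",q.min(0).round(1),q.max(0).round(1))
    for uv,w in m: print(len(uv),uv.min(0).round(1),uv.max(0).round(1))
    J=[(proj(f,[p[0]+.01*d[0],p[1]+.01*d[1],.09])-proj(f,[p[0],p[1],.09]))[0].round(2) for d in(ex,ey)];print("px per 10mm ex,ey",J)
E
```

```text
top pred min/max [342.6 201.5] [362.5 216.6]
374 [342.9 202.4] [350.2 213.4]
px per 10mm ex,ey [array([ 0.6 , -3.01]), array([-3.01, -0.68])]
scene pred min/max [361.4 158.3] [386.3 178.1]
596 [362.4 160.8] [385.7 177.8]
px per 10mm ex,ey [array([-1.95, -1.66]), array([-3.04,  0.58])]
```

```bash
python3 - <<'E'
from h import *
from plant import robot
a=np.radians(77.4)
robot.move_straight([.4671,.0191,.075],vel=.1,attitude=[np.pi,0,a])
S=robot.sense();print(S["tcp_pos"],S["tcp_rot"],S["wrist_force"])
r=robot.move_straight([.4671,.0191,.050],vel=.04,contact_N=12)
S=robot.sense();print(r,S["t"],S["tcp_pos"],S["wrist_force"],S["torque"])
E
```

```text
[0.46717714 0.01907765 0.07492502] [-3.14130432e+00  3.19797030e-04  1.35088220e+00] [ 0.63660491  0.55946082 -0.420092  ]
True 5.975 [0.46727353 0.01915931 0.05541678] [-1.4938827   0.20455323  6.67515048] [-0.0608982   0.36915821  0.04019905]
```

```bash
python3 - <<'E'
from h import *
from plant import robot
r=robot.move_straight([.4672,.0192,.045],vel=.03,contact_N=22)
S=robot.sense();print(r,S["t"],S["tcp_pos"],S["wrist_force"])
robot.move_straight(S["tcp_pos"].tolist(),vel=.03)
robot.grip(.45)
S=robot.sense();print(S["opening"],S["wrist_force"],S["tcp_pos"])
robot.move_straight([.4672,.0192,.13],vel=.15)
# move clear, above the leg area, opening fully
y=np.array([np.sin(.2199),np.cos(.2199)]);x=np.array([y[1],-y[0]])
robot.grip(1.0)
g=np.array([.5156,.1202])+.05*x-.035*y
robot.goto([*g,.15],[np.pi,0,np.radians(77.4)])
S=robot.sense();print(S["t"],S["tcp_pos"],g)
im=[]
for n in("top","scene"):
    f=robot.grab_frame(n);uv=proj(f,[.49,.06,.05])[0].astype(int);im.append(cv2.resize(f["image"][uv[1]-45:uv[1]+45,uv[0]-40:uv[0]+40,::-1],None,fx=5,fy=5,interpolation=cv2.INTER_CUBIC))
    if n=="scene":
        for uv,w in cont(f,(350,400,150,215),lambda u:(u[...,2].astype(int)-u[...,0]>45),.038,minA=4): print("blue",uv.min(0),uv.max(0))
        P=[[*(np.array([.4674,.0203])+(x*i+y*j)/1000),k] for i,j,k in[(s*18,t*29,z) for s in(-1,1) for t in(-1,1) for z in(.032,.038)]+[(s*8,t*25,.062) for s in(-1,1) for t in(-1,1)]]
        q=proj(f,P);print("pred",q.min(0),q.max(0))
cv2.imwrite("pics/home.png",np.hstack(im))
E
```

```text
True 6.1833 [0.46725908 0.0191693  0.05538435] [-0.96592307  0.37711858  6.46738777]
0.4519677687388921 [ 0.15618669  0.56528244 -0.61429276] [0.46713361 0.01918059 0.05514669]
8.475 [0.55693615 0.07553291 0.14968358] [0.55676134 0.07513622]
blue [360.6875 175.5625] [383.9375 191.0625]
pred [359.27735537 174.76009371] [383.48731147 191.29983376]
```

View pics/home.png

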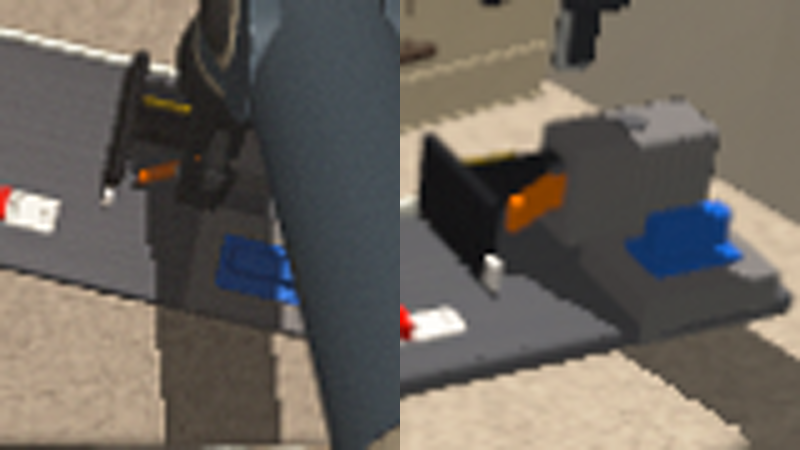

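The lip sits flat in the recess, at (690,245) in the right crop; its outline matches prediction, and the pointer at (490,270) is undisturbed. I'll make one confirming press on the rib top with closed fingers, then go to the leg.

```bash
python3 - <<'E'
from h import *
from plant import robot
a=np.radians(77.4);y=np.array([np.sin(.2199),np.cos(.2199)]);x=np.array([y[1],-y[0]])
robot.grip(0.0,40)
robot.goto([.4674,.0203,.10],[np.pi,0,a])
r=robot.move_straight([.4674,.0203,.060],vel=.05,contact_N=25)
S=robot.sense();print(r,S["t"],S["tcp_pos"],S["wrist_force"])
robot.sleep(.2);S=robot.sense();print(S["tcp_pos"],S["wrist_force"])
robot.move_straight([.4674,.0203,.14],vel=.2)
robot.grip(1.0)
g=np.array([.5156,.1202])+.045*x-.033*y
robot.goto([*g,.13],[np.pi,0,a])
r=robot.move_straight([*g,.047],vel=.08,contact_N=5)
S=robot.sense();print(r,S["t"],S["tcp_pos"],g,S["wrist_force"],S["opening"])
im=[]
for n in("top","scene"):
    f=robot.grab_frame(n);uv=proj(f,[.54,.12,.05])[0].astype(int);im.append(cv2.resize(f["image"][uv[1]-45:uv[1]+45,uv[0]-40:uv[0]+40,::-1],None,fx=5,fy=5,interpolation=cv2.INTER_CUBIC))
cv2.imwrite("pics/leg0.png",np.hstack(im))
E
```

```text
True 10.45 [0.46763819 0.02053605 0.07304873] [-2.76511622  0.59141991 10.89657424]
[0.46765056 0.02054187 0.07305891] [-1.04586803 -0.28410006  8.95938837]
False 13.6 [0.55278165 0.07820547 0.04749143] [0.55231801 0.07817872] [ 0.25701441  0.11413024 -1.07586189] 1.0029764558264573
```

View pics/leg0.png

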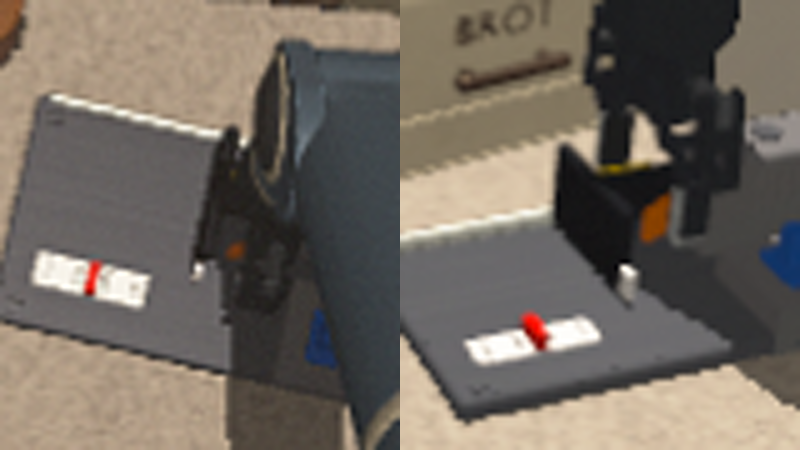

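The fingers straddle the leg with the lever inside: in the right crop the lever is at (655,215), left of the near finger. The pointer is at (628,280) and the mark at (537,330). Drawing the leg out, a little short at first, then measuring.

```bash
cat >> h.py <<'E'
Y=np.array([np.sin(.2199),np.cos(.2199)]);X=np.array([Y[1],-Y[0]]);A=np.radians(77.4);RC=np.array([.4674,.0203])
def st(p): d=np.array(p)[:2]-RC; return np.round([d@X*1000,d@Y*1000],1)
def look(robot,name=None):
    "pointer minus mark in stand y, both views (each against the same feature heights)"
    for n in("scene","top"):
        f=robot.grab_frame(n)
        for lbl,z,fn in(("red",.020,lambda u:((u[...,0].astype(int)-u[...,1])>80)&(u[...,1]<90)),("ptr",.028,lambda u:(u.min(2)>130)&(H(u)[...,1]<60))):
            for w in (([.5117,.1923,z]),):
                c=proj(f,w)[0].astype(int);b=(c[0]-22,c[0]+26,c[1]-22,c[1]+16)
                for uv,ww in cont(f,b,fn,z,minA=1): print(n,lbl,uv.mean(0).round(2),len(uv),st(ww.mean(0)))
        if name and n=="scene":
            c=proj(f,[.53,.17,.04])[0].astype(int);cv2.imwrite(name,cv2.resize(f["image"][c[1]-40:c[1]+40,c[0]-50:c[0]+50,::-1],None,fx=8,fy=7.5,interpolation=cv2.INTER_CUBIC))
E
python3 - <<'E'
from h import *
from plant import robot
look(robot)
g=np.array([.5156,.1202])+.045*X-.033*Y
r=robot.move_straight([*(g+.022*Y),.047],vel=.05,contact_N=1.5)
S=robot.sense();print(r,st(S["tcp_pos"]),S["wrist_force"]@[*Y,0])
robot.move_straight([*(g+.083*Y),.047],vel=.06)
robot.sleep(.2)
S=robot.sense();print(S["t"],st(S["tcp_pos"]),S["wrist_force"],S["opening"])
look(robot,"pics/leg1.png")
E
```

```text
scene red [315.52 199.47] 138 [  7.2 174.9]
scene ptr [335.72 211.7 ] 195 [-72.1 153.7]
scene ptr [293.83 210.31] 119 [-30.2 256.8]
scene ptr [308.54 203.1 ] 270 [-12.6 205.9]
scene ptr [322.87 200.36] 235 [-13.5 162.8]
scene ptr [334.28 191.67] 39 [ 15.  112.5]
scene ptr [334.12 188.16] 73 [ 31.7 104.2]
scene ptr [304.35 177.1 ] 503 [117.2 161.5]
scene ptr [297.56 177.65] 50 [120.9 182.6]
scene ptr [302.75 176.65] 66 [121.1 165.2]
scene ptr [308.47 175.64] 55 [120.8 146.1]
top red [298.03 198.01] 122 [  6.7 177.2]
top ptr [303.96 199.93] 256 [  3.6 156.9]
top ptr [319.23 196.73] 61 [ 25.8 109.2]
top ptr [291.53 197.06] 264 [  3.6 199.4]
True [70.2 97.5] -1.2128711886527492
15.6417 [ 69.8 157.6] [-0.32833909 -3.01811736 -2.38859825] 1.002838187889278
scene red [315.6  199.45] 146 [  7.2 174.6]
scene ptr [332.01 212.09] 66 [-70.5 163.9]
scene ptr [293.84 210.33] 118 [-30.3 256.8]
scene ptr [319.7  202.67] 78 [-20.8 176. ]
scene ptr [323.76 201.95] 63 [-21.4 163.9]
scene ptr [308.54 203.1 ] 270 [-12.6 205.9]
scene ptr [314.07 192.75] 87 [ 28.9 169.9]
scene ptr [295.84 177.82] 229 [121.8 187.9]
scene ptr [297.62 177.65] 50 [120.8 182.4]
top red [298.03 198.01] 122 [  6.7 177.2]
top ptr [300.11 199.37] 141 [  2.5 169.8]
top ptr [291.53 197.05] 264 [  3.6 199.4]
top ptr [300.43 192.5 ] 60 [ 25.4 173.7]
```

View pics/leg1.png

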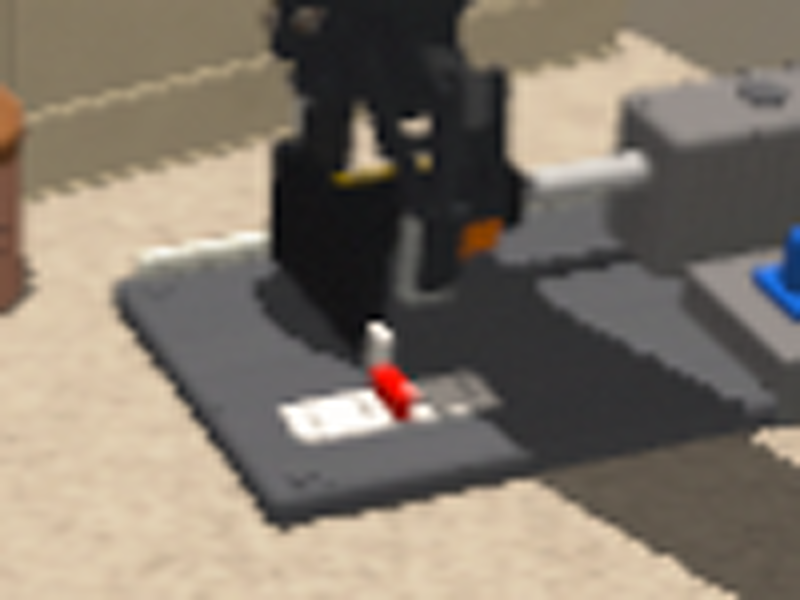

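The leg is drawn out most of the way. The pointer at (378,345) is still slightly short of the red mark at (392,390), on the housing side, and the lever is still open at (480,238).

```bash
cat >> h.py <<'E'
def tri(f,s,a,b):
    o1,d1=ray(f,[a]);o2,d2=ray(s,[b]);k=np.linalg.lstsq(np.c_[d1[0],-d2[0]],o2-o1,rcond=None)[0]
    p=o1+k[0]*d1[0];q=o2+k[1]*d2[0];return (p+q)/2,np.linalg.norm(p-q)
E
python3 - <<'E'
from h import *
import pickle
fs=pickle.load(open("f0.pkl","rb"));f=fs["top"];s=fs["scene"]
for a,b in(((300.43,192.5),(314.07,192.75)),((298.03,198.01),(315.56,199.45)),((319.24,196.7),(334.45,189.65))):
    p,e=tri(f,s,a,b);print(st(p),p.round(4),e.round(4))
# centroid bias: mean of visible faces for a tab of given size
def faces(c,hx,hy,hz,seen):
    return
E
```

```text
[ 24.4 173.2] [0.529  0.184  0.0317] 0.0016
[  6.  176.4] [0.5118 0.1912 0.0213] 0.0018
[ 25.2 108.1] [0.5155 0.1203 0.0279] 0.0027
```

```bash
python3 - <<'E'
from h import *
from plant import robot
g=np.array([.5156,.1202])+.045*X-.033*Y
robot.move_straight([*(g+.0862*Y),.047],vel=.02)
robot.sleep(.2)
S=robot.sense();print(st(S["tcp_pos"]),S["wrist_force"]);look(robot)
robot.move_straight([*(g+.0862*Y+.005*X),.047],vel=.03)
robot.grip(.55,40);S=robot.sense();print(st(S["tcp_pos"]),S["wrist_force"],S["opening"])
robot.grip(0.0,40);robot.sleep(.3)
S=robot.sense();print(S["t"],st(S["tcp_pos"]),S["tcp_pos"][2],S["wrist_force"],S["opening"],S["gripper_force"])
look(robot,"pics/leg2.png")
E
```

```text
[ 70.  161.4] [-1.59151706 -1.57996766 -1.39580476]
scene red [315.71 199.49] 136 [  6.9 174.4]
scene ptr [331.55 212.04] 49 [-69.9 165. ]
scene ptr [293.84 210.33] 118 [-30.3 256.8]
scene ptr [320.94 202.47] 120 [-21.1 172.4]
scene ptr [308.57 203.1 ] 271 [-12.6 205.8]
scene ptr [312.9  192.73] 77 [ 30.  173.1]
scene ptr [295.55 177.81] 240 [122.1 188.7]
top red [298.14 197.91] 126 [  7.1 176.9]
top ptr [299.75 201.8 ] 59 [ -5.8 169.2]
top ptr [299.88 198.44] 50 [  5.4 171.2]
top ptr [291.55 197.04] 263 [  3.7 199.4]
top ptr [299.34 192.  ] 62 [ 26.2 177.6]
[ 75.2 161.2] [-2.63470196 -1.9526281   2.69057691] 0.5562263896948465
17.7 [ 73.3 161.5] 0.047219269310683876 [-7.48362256 -1.30348659  8.21840859] 0.3912316036883699 43.10880857985467
scene red [315.72 199.51] 137 [  6.8 174.5]
scene ptr [331.46 212.08] 50 [-70.  165.2]
scene ptr [293.84 210.33] 118 [-30.3 256.8]
scene ptr [321.11 202.06] 131 [-19.4 171.1]
scene ptr [308.54 203.1 ] 270 [-12.6 205.9]
scene ptr [312.86 193.28] 95 [ 27.5 174.3]
scene ptr [295.46 177.8 ] 239 [122.3 188.9]
top red [298.03 198.01] 122 [  6.7 177.2]
top ptr [300.94 200.78] 126 [ -1.5 166.1]
top ptr [300.62 196.12] 30 [ 13.6 170.5]
top ptr [291.56 197.04] 263 [  3.7 199.3]
top ptr [299.34 192.01] 62 [ 26.2 177.6]
```

View pics/leg2.png

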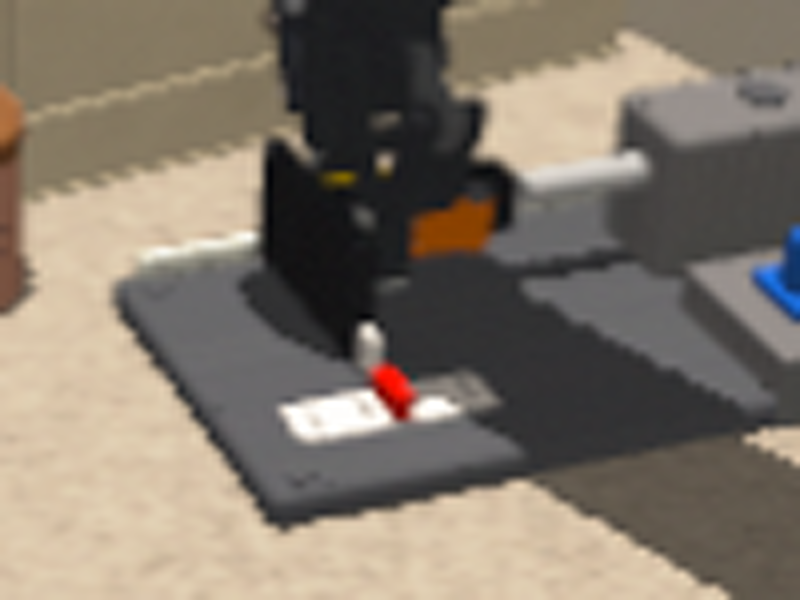

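The lever lies shut at (455,228), the fingers grip the leg, and the pointer at (368,345) is beside the mark at (392,390). One refined check of the offset.

```bash
python3 - <<'E'
from h import *
from plant import robot
s=robot.grab_frame("scene");f=robot.grab_frame("top")
for th in(100,115,130,150):
    fn=lambda u:(u.min(2)>th)&(H(u)[...,1]<60)
    a=[uv for uv,_ in cont(f,(295,304,187,195),fn,.03,minA=1)];b=[uv for uv,_ in cont(s,(308,319,186,197),fn,.03,minA=1)]
    a=[(u.min(0)+u.max(0))/2 for u in a];b=[(u.min(0)+u.max(0))/2 for u in b]
    for i in a:
        for j in b:
            p,e=tri(f,s,i,j);print(th,i,j,st(p),p[2].round(4),e.round(4))
fr=lambda u:((u[...,0].astype(int)-u[...,1])>80)&(u[...,1]<90)
i=[(u.min(0)+u.max(0))/2 for u,_ in cont(f,(285,312,190,208),fr,.02,minA=2)];j=[(u.min(0)+u.max(0))/2 for u,_ in cont(s,(305,330,190,210),fr,.02,minA=2)]
p,e=tri(f,s,i[0],j[0]);print("red",i,j,st(p),p[2],e)
S=robot.sense();print(S["t"],st(S["tcp_pos"]),S["wrist_force"],S["opening"],S["gripper_force"])
E
```

```text
100 [299.125  192.3125] [312.875 193.5  ] [ 24.1 177.3] 0.0302 0.0022
115 [299.3125 192.125 ] [312.875  193.5625] [ 25.  176.7] 0.0293 0.0022
130 [299.375 192.   ] [312.875  193.5625] [ 25.5 176.6] 0.0289 0.0023
150 [299.4375 191.9375] [312.875 192.25 ] [ 25.1 176.9] 0.0338 0.0018
red [array([298.0625, 198.0625])] [array([315.625 , 199.6875])] [  6.  176.2] 0.020410671866444297 0.0019036957298691473
17.9 [ 73.3 161.5] [-7.1730649  -2.22762479  7.75996636] 0.39209003608011195 43.108592103235424
```

```bash
python3 - <<'E'
from plant import robot
robot.sleep(.5);S=robot.sense();print(S["t"],S["tcp_pos"],S["opening"]);print(robot.close_job())
E
```

```text
18.4 [0.57416434 0.16193538 0.04723873] 0.39087910747009585
the job is handed in; nothing more can be done
None
```

The job is handed in at 18.4 s: the blue lip is pressed home and released, and the fingers still grip the leg with the lever squeezed shut and the pointer about 0.5 mm past the red mark by camera estimate.

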